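# Hang the tapping hammer in its ring

## Task

Put the small tapping hammer away: take it out of the leaning rest, lower it handle-first through the ring of the tool holder, and press it down past the spring clip until its head sits fully home on the ring. Leave it hanging there upright, and do not disturb the screwdriver, battery cell, tweezers and cutters lying about.

Things in the scene. Friction and masses are not known exactly. Their poses are not given: they have to be found in the camera images.
- hammer_head (a point): Centre of the head of the loose tapping hammer (0.13 to 0.2 kg), a round bar 22 mm in diameter, 60 mm long (black face at -x, white at +x); x runs along the head. A round steel handle, 12 mm in diameter with a flat end, leaves the head along -z. At the start the head is the upper end, 141 mm over the desk, its y level, the axis 26 degrees off vertical. Grip across it, along y.
- hammer_tip (a point): End of the hammer's handle, on its axis, 130 mm from hammer_head along -z; same axes (z points to the head).
- rest: Fixed grey leaning rest, 120 x 70 mm plate, where the hammer starts; origin under its middle, z up. The hammer leans towards this frame's -x (robot side); its handle points down and to +x in a channel open at the upper side, reaching to 56 mm from the head's centre; under the handle a 12 mm wide tongue goes on to 29 mm. The hammer draws out along its own axis.
- holder: Fixed tool holder: 120 x 130 mm plate, two posts with two rails between them along y, 50 mm behind (+x of) the origin. Origin on the desk, 135 mm straight under rail_mid. A carrier on the rails holds a level steel ring: 52 mm outside, 16 mm bore, 6 mm thick; nothing stands above its upper face.
- rail_mid (a point): Point of the holder at the height of the ring's upper face, 50 mm in front of the rails' middle. x points level to the rails, y along them, z up. The ring is fixed but its centre lies anywhere within 15 mm either side of this point along y: not measured, see or feel it. Home, the head's centre is 11 mm above the ring's face.
- driver_blue: Blue screwdriver lying on the desk, 22 x 150 x 24 mm, long in its y; a bystander. Origin in the middle of its underside.
- cell_1: Battery cell lying on the desk, 15 x 50 x 15 mm; a bystander. Origin in the middle of its underside.
- tweezers: Steel tweezers lying on the desk, 12 x 122 x 10 mm; a bystander. Origin in the middle of their underside.
- snips: Blue-handled side cutters lying on the desk, 41 x 122 x 10 mm; a bystander. Origin in the middle of their underside.
- clip (a joint): Spring clip under the ring: a bent leaf that pushes forward (-x) on the handle about 105 mm below the ring's face; 0 m when free, 1 to 3 mm pushed back when the handle is past it. A hammer let go in the ring stops on it 10 to 20 mm before its head is home; a steady push of up to 15 N down on the head slides it home.
There are look-alikes about, which are no part of the job. Of the things like the part that bears hammer_head, leave any that is yellow; of the rest the larger one is meant.

How it is judged:
By the outcome, as a careful person would: the job done as asked, in the order asked, and still so for the second after the job is handed in, with the robot touching nothing.
It also fails if it takes over 64 s, if anything falls off the work surface, if the arm or the gripper's body presses on something with over 40 N, if the wrist force passes 120 N, or if a joint passes its speed limit or range.

## Robot

A 6-joint arm with a two-finger parallel gripper is mounted at the origin on a cart in front of the work surface, level with it; the furniture and walls round the work are solid. World frame = base frame: x ahead of the robot, y to its left, z up, the work surface at z = 0. Lengths are in m, angles in rad, forces in N, time in s.
With the tool pointing down it reaches from about 0.4 to 0.825 m from the base axis. Payload 7 kg.
Tool frame: the origin (TCP) lies midway between the tips of the shut fingers; the grasp point (between the pads) lies arm.hold_point_z behind it (arm.hold_point_z is the distance from the TCP to the grasp point, in m); z points along the fingers, y is the line along which they close (so a half turn about z gives the same grasp; the last joint's range is limited). The gripper opens to 88 mm and grips with 3 to 60 N. Pads are 19 mm wide; open, the fingers measure 130 mm over their backs; the gripper's body (78 mm by 193 mm) begins 47 mm behind the grasp point.
Start: joints at [1.501, 0.359, 0.012, 0, -1.224, -0.288], TCP at [0.236, 0.632, 0.227] pointing down, gripper open.
Joint ranges: [-3.07, 3.07], [-1.43, 2.12], [-1.02, 1.25], [-3.03, 1.67], [-3.05, -0], [-3.03, 3.03]. Speed limits (rad/s): [2.39, 2.39, 3.01, 3.14, 3.14, 3.14].

## Interface

Orientations are given as [roll, pitch, yaw] about the fixed x, y, z axes, in that order (R = Rz(yaw) Ry(pitch) Rx(roll)).
In Python, from station import arm gives the robot as it stands.
- The arm moves only by the shell command python3 -m crank 'ROWS' [OPENING] [FORCE]. ROWS is JSON, a list that holds one entry, the list of rows, each a list of 4 numbers: the shift along the tool's x, y, z in units of 25 mm (1.0 is 25 mm), then the turn about the tool's z in units of 5 degrees (1.0 is 5 degrees). A call has 1 to 12 rows; each row is the pose to reach, as a shift and turn from the pose commanded when the call began, along the tool's axes at that moment; what a row does not reach only later rows make up. A row lasts 1/8 s, in which the tool goes at most 62.5 mm and 10.7 degrees, less where a joint would pass 70% of its speed; a pose out of reach is approached as far as the arm can. A call with a gripper value outside its range is refused whole. OPENING is the closure, from 0 (fully open) to 1 (shut), set as the call begins (- or left out, the last holds). The fingers move at their own pace and stop on an object; FORCE is the grip in N (left out, the last holds). Time passes only in rows, so rows that repeat a pose let the fingers close. It gives the time, the measured TCP pose, the force, the opening and the grip force at its end, in the units of the state.
- arm.get_state(): the state, without advancing time (a new reading comes with each control period).
- arm.grab_frame(name): name is "scene" or "top"; returns (picture, depth): 400x640x3 uint8, red, green, blue; 400x640 float32, m along the optical axis (not along the pixel's ray), 0 where there is no reading.
- arm.get_calibration(name): a dict with "mtx" (3x3 intrinsics, pixels), "R" (3x3) and "t" (3): a world point X has camera coordinates R X + t. Camera axes: x right, y down, z forward; pixel columns grow to the right and rows downward; lengths in m; the calibration is good to about 2 mm. A picture is of the moment at which its call begins. get_calibration takes no time and is no camera call.
- arm.job_done(): hands the job in; it is judged then, once.
Trained networks look in the newest picture that a camera, given by its name, has taken for a name from the list of things; names that differ only in an ending like _2 or _b are one class to them, and where a whole thing is asked for, a point or a joint stands for the part that bears it (a point fixed in the world has none). Each returns a list of dicts, best first, with "score" (0 to 1); they miss things now and then, are a little off and sometimes report something else, mostly with a low value. They report only what shows in the picture. A call takes as long as a camera call. They do not tell look-alikes from the thing itself.
- arm.recognise(thing, camera): "extent" ([left, top, width, height] in pixels, round what is visible of it).
- arm.trace(thing, camera): "mask" (400x640 bool, what is visible of it) and "extent" ([left, top, width, height] in pixels, round what is visible of it).
The state is a dict: "t": time; "q": joint angles; "qd": joint speeds; "joint_efforts": joint torques, N m; "eef_pos": TCP position; "ee_rot": TCP orientation; "force": force on the tool from outside, world axes, zero at the start; "moment": the same for the moment, N m; "width": finger opening in m; "gripper_force": force on a finger pad.
Only numpy, scipy, OpenCV 4.12 (cv2) and the standard library are available. Lean on these libraries where they do the work, as an engineer would, in place of code of your own. Each camera call takes 0.05 s, during which the arm holds its last target. There are 200 camera calls.

## Working session

There is one attempt and no reset: what is moved stays moved. The work goes in short steps, Python scripts to look and compute and a shell command to move; the robot and the scene stay as the last step left them, time stands still between calls to the robot, and variables do not carry over. Pictures are saved under pics/ and viewed, at most 10 in all, crops included, and the job is handed in when it is done.

```bash
mkdir -p pics; ls
python3 - <<'E'
from station import arm
import numpy as np, cv2
print(arm.hold_point_z, arm.get_state())
for c in ("scene","top"):
    im,d=arm.grab_frame(c); np.savez(f"{c}0.npz",im=im,d=d)
    cal=arm.get_calibration(c); print(c,cal)
    for th in ("hammer_head","rest","holder"):
        for r in arm.recognise(th,c): print(c,th,r)
    cv2.imwrite(f"pics/{c}0.png",im[:,:,::-1])
E
```

```text
pics
0.0188 {'t': 0.0, 'q': array([ 1.50105658e+00,  3.59399401e-01,  1.10524139e-02, -3.44338574e-04,
       -1.22410111e+00, -2.88107527e-01]), 'qd': array([ 0.00011046, -0.0008527 , -0.00097779,  0.00052999, -0.00051273,
       -0.00084776]), 'joint_efforts': array([-1.50132011e-03, -5.82716990e+01,  2.93045533e+01,  6.99728429e+00,
        6.91508059e-03, -1.49643656e-04]), 'eef_pos': array([0.23627565, 0.63176965, 0.22561284]), 'ee_rot': array([ 3.13991698e+00, -1.59020463e-04, -3.57964407e-01]), 'force': array([-0.60442461, -0.70122119, -0.38159654]), 'moment': array([ 0.02411115, -0.00655056,  0.05948991]), 'gripper_force': 0.0, 'width': 0.08769354144125835}
scene {'mtx': array([[431.9911465 ,   0.        , 313.24867721],
       [  0.        , 431.9911465 , 206.0221254 ],
       [  0.        ,   0.        ,   1.        ]]), 'R': array([[ 0.78830815, -0.615121  ,  0.01401481],
       [-0.23349113, -0.3201493 , -0.91814286],
       [ 0.56925579,  0.72050717, -0.3960016 ]]), 't': array([-0.35714853,  0.27151808,  0.76302987])}
scene hammer_head {'extent': [304.3, 181.9, 16.5, 28.
[... 369 characters left out ...]
.        , 425.80960739, 194.36135333],
       [  0.        ,   0.        ,   1.        ]]), 'R': array([[ 0.0254876 , -0.99947034, -0.02023396],
       [-0.99553574, -0.02353683, -0.09140353],
       [ 0.09087887,  0.02247328, -0.99560835]]), 't': array([0.15911779, 0.55755462, 1.42669579])}
top hammer_head {'extent': [217.6, 171.7, 32.0, 33.8], 'score': 0.69}
top hammer_head {'extent': [326.2, 179.1, 8.8, 16.1], 'score': 0.65}
top hammer_head {'extent': [320.0, 164.9, 24.0, 35.3], 'score': 0.49}
top hammer_head {'extent': [417.9, 158.6, 53.8, 48.6], 'score': 0.24}
top rest {'extent': [318.2, 165.2, 26.3, 34.0], 'score': 0.87}
top holder {'extent': [414.2, 159.6, 52.8, 48.6], 'score': 0.73}
```

Run:
```python
import numpy as np, cv2
a=np.load("scene0.npz")["im"][120:340,210:490]; b=np.load("top0.npz")["im"][130:250,200:480]
cv2.imwrite("pics/s1.png",cv2.resize(a,None,fx=2.7,fy=2.7,interpolation=cv2.INTER_CUBIC)[:,:,::-1])
cv2.imwrite("pics/t1.png",cv2.resize(b,None,fx=2.8,fy=2.8,interpolation=cv2.INTER_CUBIC)[:,:,::-1])
```

```text
(no output)
```

View pics/s1.png

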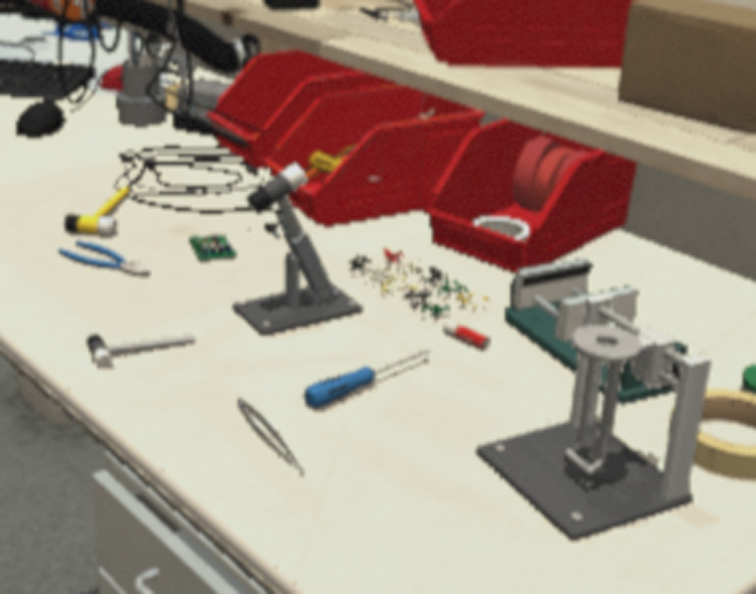

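View pics/t1.png

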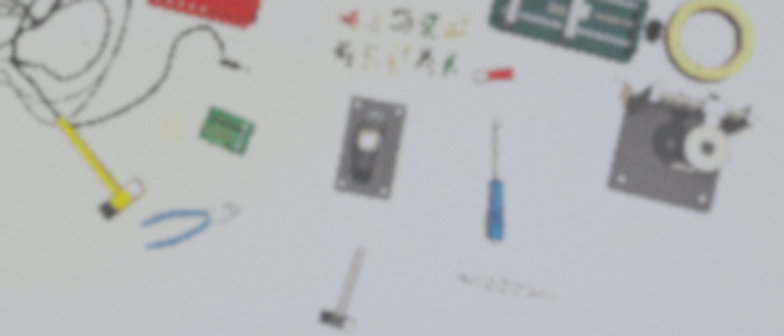

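View pics/scene0.png

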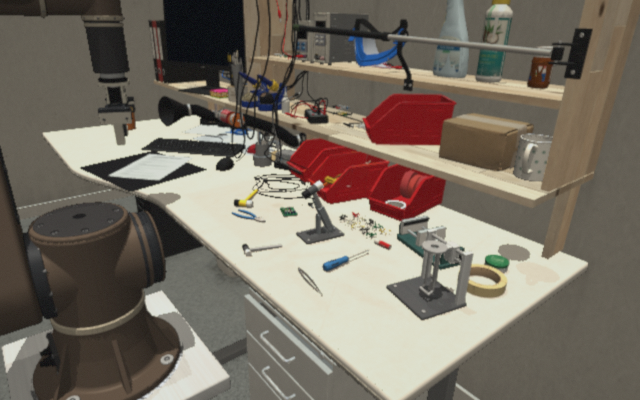

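The leaning hammer has its head at scene px (313,189) and at about top px (331,184). The holder ring is at scene (435,246) and top (452,183). The yellow hammer and the smaller hammer lying on the desk are look-alikes. Next I fit the geometry from depth.

```bash
cat > h.py <<'E'
import numpy as np, cv2
from station import arm
def cloud(cam,d=None):
    if d is None: im,d=arm.grab_frame(cam)
    c=arm.get_calibration(cam); K=c["mtx"]
    v,u=np.mgrid[:400,:640]
    P=np.stack([(u-K[0,2])/K[0,0]*d,(v-K[1,2])/K[1,1]*d,d],-1)
    W=(P-c["t"])@c["R"]; W[d<=0]=np.nan
    return W
def ray(cam,u,v,z):
    c=arm.get_calibration(cam); K=c["mtx"]
    r=c["R"].T@np.array([(u-K[0,2])/K[0,0],(v-K[1,2])/K[1,1],1]); o=-c["R"].T@c["t"]
    return o+r*(z-o[2])/r[2]
def proj(cam,X):
    c=arm.get_calibration(cam); p=c["mtx"]@(c["R"]@np.asarray(X)+c["t"]); return p[:2]/p[2]
E
python3 - <<'E'
from h import *
from scipy.optimize import least_squares
for cam in ("top","scene"):
    z=np.load(cam+"0.npz"); W=cloud(cam,z["d"])
    for th,near in (("rest",0),("holder",0)):
        r=[x for x in arm.trace(th,cam)][0]; m=cv2.dilate(r["mask"].astype(np.uint8),np.ones((5,5)))>0
        Q=W[m]; Q=Q[~np.isnan(Q[:,0])]
        pl=Q[(Q[:,2]>0.004)&(Q[:,2]<.02)]
        print(cam,th,r["score"],len(pl),"minrect",cv2.minAreaRect((pl[:,:2]*1000).astype(np.float32)), "zhist",np.histogram(Q[:,2],bins=np.arange(-.01,.18,.01))[0])
        if th=="rest": c=np.median(pl[:,:2],0)
        else: ch=np.median(pl[:,:2],0)
    a=W[...,2]
    m=(a>.115)&(a<.175)&(np.hypot(W[...,0]-c[0],W[...,1]-c[1])<.09)
    Q=W[m]; print("head",len(Q),Q.mean(0),Q.min(0),Q.max(0)); print("px",np.argwhere(m).mean(0)[::-1])
    m=(a>.128)&(a<.142)&(np.hypot(W[...,0]-ch[0],W[...,1]-ch[1])<.1)
    Q=W[m]; print("ring",len(Q),Q.mean(0),Q.min(0),Q.max(0))
    rgb=z["im"]
E
```

```text
top rest 0.6 518 minrect ((597.8670043945312, 158.16717529296875), (84.99992370605469, 132.67755126953125), 83.71048736572266) zhist [ 84 467 194  17  10   5   6   6   3   3   2   1   0   0  16  41  35  14]
top holder 0.61 1036 minrect ((601.8935546875, -221.5086669921875), (170.23233032226562, 162.5296173095703), 71.6102066040039) zhist [148 859 391  15  25  11  13   9  10  10  17  41  13 102 137   6   0   0]
head 135 [0.57042954 0.1603406  0.15064782] [0.54125745 0.14789954 0.13248395] [0.60068396 0.17280613 0.16878405]
px [329.93333333 185.42962963]
ring 285 [ 0.60547147 -0.2241087   0.13439134] [ 0.56633873 -0.28202973  0.12803963] [ 0.66488042 -0.16165991  0.14160201]
scene rest 0.56 480 minrect ((632.2645263671875, 251.79351806640625), (302.27008056640625, 126.17337036132812), 70.24726867675781) zhist [186 659  84  46  41  45  40  41  29  35  23  25  16   0   0   0   0   0]
scene holder 0.61 1852 minrect ((641.7009887695312, -202.20401000976562), (259.4239807128906, 166.79312133789062), 14.465721130371094) zhist [ 216 2112  193  128  133  140  100   95   67   56   64   94   99  189
   79    0    0    0]
head 212 [0.5680534  0.15312371 0.14154821] [0.540241   0.14266281 0.11502202] [0.59607454 0.16960977 0.16383104]
px [312.64150943 190.83490566]
ring 402 [ 0.60064556 -0.23044222  0.13312245] [ 0.56228283 -0.28520857  0.12801314] [ 0.6627498  -0.16344913  0.13779011]
```

Run:
```python
from h import *
from scipy.optimize import least_squares
z=np.load("top0.npz"); W=cloud("top",z["d"]); im=z["im"]; g=cv2.cvtColor(im,cv2.COLOR_RGB2GRAY)
for name,(x0,x1,y0,y1) in dict(rest=(312,352,158,206),holder=(410,472,154,210)).items():
    m=np.zeros_like(g); m[y0:y1,x0:x1]=(g[y0:y1,x0:x1]<140)
    m=cv2.morphologyEx(m,cv2.MORPH_OPEN,np.ones((3,3))); m=cv2.morphologyEx(m,cv2.MORPH_CLOSE,np.ones((9,9)))
    p=np.argwhere(m>0)[:,::-1]; w=np.array([ray("top",u,v,.008)[:2]*1000 for u,v in p],np.float32)
    r=cv2.minAreaRect(w); print(name,len(p),r); print(cv2.boxPoints(r).round(1).tolist())
# head cylinder fit with both clouds
Q=[]
for cam in ("top","scene"):
    Wc=cloud(cam,np.load(cam+"0.npz")["d"]); a=Wc[...,2]
    m=(a>.118)&(np.hypot(Wc[...,0]-.573,Wc[...,1]-.161)<.042)&(a<.18); Q.append(Wc[m])
    q=Q[-1]
    def f(p,q=q):
        ax=np.array([np.cos(p[2])*np.cos(np.deg2rad(26)),np.sin(p[2])*np.cos(np.deg2rad(26)),np.sin(np.deg2rad(26))])
        d=q-np.array([p[0],p[1],.141]); s=d@ax; rad=np.linalg.norm(d-np.outer(s,ax),axis=1)-.011
        return np.r_[rad,np.maximum(np.abs(s)-.03,0)]
    s=least_squares(f,[.573,.161,0],loss="soft_l1",f_scale=.002); 
    ax=np.array([np.cos(s.x[2])*np.cos(.4538),np.sin(s.x[2])*np.cos(.4538),np.sin(.4538)]); t=(q-np.r_[s.x[:2],.141])@ax
    print(cam,s.x[:2],np.rad2deg(s.x[2]),np.abs(s.fun).mean(),"axial range",np.percentile(t,[1,50,99]))
# ring
for cam in ("top","scene"):
    Wc=cloud(cam,np.load(cam+"0.npz")["d"]); a=Wc[...,2]
    m=(np.abs(a-.135)<.006)&(np.hypot(Wc[...,0]-.59,Wc[...,1]+.23)<.1)
    n,l,st,ce=cv2.connectedComponentsWithStats(m.astype(np.uint8))
    for i in range(1,n):
        if st[i,4]>15: q=Wc[l==i]; print(cam,"blob",st[i],ce[i],q.mean(0).round(4),q.min(0).round(3),q.max(0).round(3))
```

```text
rest 568 ((597.4918823242188, 155.57315063476562), (64.5555419921875, 113.70099639892578), 80.26425170898438)
[[536.0, 133.39999389648438], [648.0999755859375, 114.0999984741211], [659.0, 177.8000030517578], [546.9000244140625, 197.0]]
holder 1249 ((600.6175537109375, -220.45159912109375), (149.54006958007812, 124.43812561035156), 76.55785369873047)
[[522.7000122070312, -278.70001220703125], [643.7999877929688, -307.6000061035156], [678.5, -162.1999969482422], [557.5, -133.3000030517578]]
top [0.57014264 0.16065979] -8.144903731256225 0.0009229598758754649 axial range [-0.02668567  0.00425583  0.03217445]
scene [0.57221031 0.15908989] -9.256381584114733 0.0009989282368062901 axial range [-0.03096364 -0.00249783  0.02785408]
top blob [432 159   4   8  18] [433.55555556 162.55555556] [ 0.6532 -0.1662  0.1321] [ 0.642 -0.171  0.129] [ 0.665 -0.162  0.138]
top blob [451 165   8   8  34] [454.52941176 168.38235294] [ 0.6361 -0.2325  0.1314] [ 0.625 -0.244  0.129] [ 0.647 -0.221  0.134]
top blob [444 173  17  18 192] [451.9375   182.234375] [ 0.5912 -0.2231  0.1358] [ 0.566 -0.249  0.129] [ 0.622 -0.198  0.141]
scene blob [428 229   9   4  20] [431.45 230.4 ] [ 0.6517 -0.1696  0.1301] [ 0.642 -0.174  0.129] [ 0.663 -0.163  0.132]
scene blob [422 241  36  14 313] [436.21086262 247.06070288] [ 0.5906 -0.2286  0.1342] [ 0.562 -0.251  0.129] [ 0.643 -0.198  0.138]
scene blob [463 251  11   5  29] [467.75862069 253.10344828] [ 0.6271 -0.2786  0.1304] [ 0.616 -0.284  0.129] [ 0.637 -0.272  0.132]
```

```bash
cat >> h.py <<'E'
def go(p,yaw_deg=None):
    "units from the current pose to TCP target p / yaw"
    s=arm.get_state(); y=s["ee_rot"][2]; c,n=np.cos(y),np.sin(y)
    d=(np.asarray(p)-s["eef_pos"])/.025
    t=0 if yaw_deg is None else -(yaw_deg-np.rad2deg(y))/5
    return np.round([c*d[0]+n*d[1], n*d[0]-c*d[1], -d[2], t],2).tolist()
E
python3 -c "
from h import *
print(go([.572,.160,.225],-9.3))"
```

```text
[19.19, 12.99, 0.06, -2.24]
```

```bash
python3 -m crank '[[[2,1.35,0,-0.3],[4,2.7,0,-0.6],[6,4.05,0,-0.9],[8,5.4,0,-1.2],[10,6.75,0,-1.5],[12,8.1,0,-1.8],[14,9.5,0,-2],[16,10.8,0,-2.24],[18,12.2,0,-2.24],[19.2,13,0,-2.24],[19.2,13,0,-2.24],[19.2,13,0,-2.24]]]' 0
python3 - <<'E'
from h import *
print(arm.get_state()["eef_pos"],go([.572,.160,.132],-9.3))
for c in("scene","top"):
    im,d=arm.grab_frame(c); cv2.imwrite(f"pics/{c}2.png",cv2.resize(im[100:280,240:480],None,fx=3,fy=3)[:,:,::-1])
E
```

```text
t: 2.1
eef_pos: [0.5721, 0.1597, 0.2265]
ee_rot: [-3.142, 0.0, -0.163]
force: [-0.4, 0.4, -0.9]
width: 0.0874
gripper_force: 0.0
[0.57207152 0.15966673 0.22652719] [-0.0, -0.01, 3.78, -0.01]
```

View pics/scene2.png

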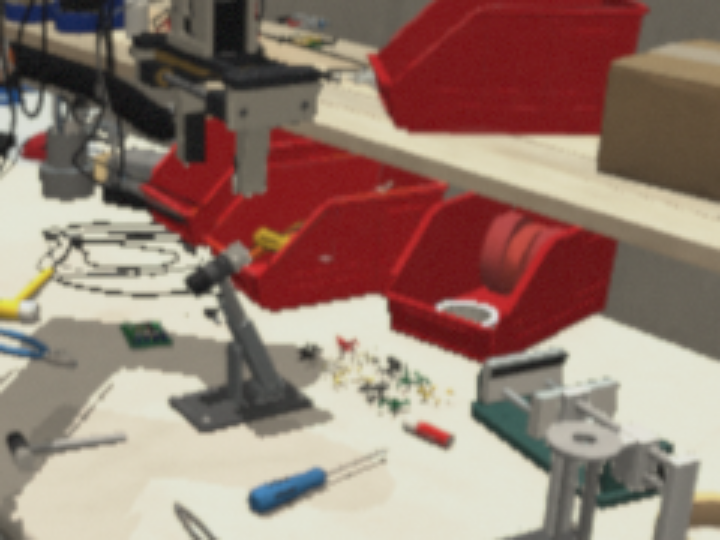

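Fingers straddle the head (crop 218,268), so I descend and grip.

```bash
python3 -m crank '[[[0,0,1.5,0],[0,0,3,0],[0,0,3.8,0],[0,0,3.8,0],[0,0,3.8,0]]]' 0 && python3 -m crank '[[[0,0,0,0],[0,0,0,0],[0,0,0,0],[0,0,0,0],[0,0,0,0],[0,0,0,0]]]' 1 12
```

```text
t: 2.82
eef_pos: [0.5726, 0.1606, 0.1327]
ee_rot: [-3.141, -0.001, -0.161]
force: [-0.3, 0.9, -0.6]
width: 0.0875
gripper_force: 0.0
t: 3.58
eef_pos: [0.5722, 0.1597, 0.1315]
ee_rot: [3.142, 0.0, -0.162]
force: [-0.7, -0.1, 0.3]
width: 0.0331
gripper_force: 0.0
```

```bash
python3 -m crank '[[[0,0,0,0],[0,0,0,0],[0,0,0,0],[0,0,0,0]]]' 1 12
```

```text
t: 4.08
eef_pos: [0.5722, 0.1597, 0.1315]
ee_rot: [3.142, 0.0, -0.162]
force: [0.5, 0.6, -0.6]
width: 0.0217
gripper_force: 12.0
```

```bash
python3 -m crank '[[[-0.18,0,-0.36,0],[-0.35,0,-0.72,0],[-0.53,0,-1.08,0],[-0.7,0,-1.44,0],[-0.7,0,-1.44,0]]]' && python3 -m crank '[[[-0.3,0,-0.6,0],[-0.6,0,-1.23,0],[-0.9,0,-1.85,0],[-1.2,0,-2.46,0],[-1.5,0,-3.08,0],[-1.5,0,-3.08,0],[-1.5,0,-3.08,0]]]'
python3 - <<'E'
from h import *
for c in("scene","top"):
    im,d=arm.grab_frame(c); np.savez(c+"3.npz",im=im,d=d); cv2.imwrite(f"pics/{c}3.png",cv2.resize(im[100:280,240:480],None,fx=3,fy=3)[:,:,::-1])
E
```

```text
t: 4.7
eef_pos: [0.5549, 0.1629, 0.1687]
ee_rot: [-3.14, -0.001, -0.162]
force: [-0.3, -0.3, -1.4]
width: 0.0217
gripper_force: 12.0
t: 5.58
eef_pos: [0.5177, 0.1686, 0.2442]
ee_rot: [3.142, 0.0, -0.162]
force: [-0.5, 0.2, -2.2]
width: 0.0214
gripper_force: 12.0
```

View pics/scene3.png

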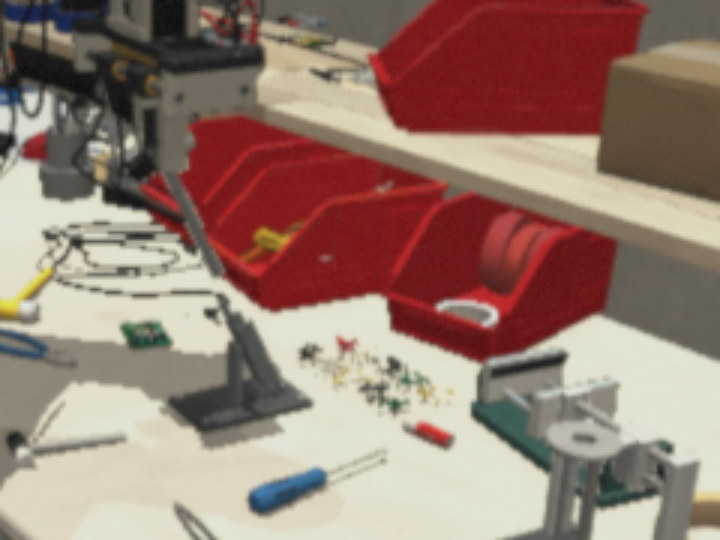

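```bash
cat >> h.py <<'E'
from scipy.optimize import minimize
def handle(tag):
    """fit the handle line below the fingers in the scene picture's depth: returns tilt (deg) along tool x, y and the fitted tip"""
    s=arm.get_state(); p=s["eef_pos"]; y=s["ee_rot"][2]; ex=np.array([np.cos(y),np.sin(y),0]); ey=np.array([np.sin(y),-np.cos(y),0])
    out=[]
    for cam in ("scene","top"):
        im,d=arm.grab_frame(cam); np.savez(f"{cam}{tag}.npz",im=im,d=d); W=cloud(cam,d)-p
        X,Y,Z=W@ex,W@ey,W[...,2]
        m=(Z<-.012)&(Z>-.125)&(np.abs(Y)<.02+.1*np.abs(Z))&(X>-.03)&(X<.03-.6*Z)
        n,l,st,ce=cv2.connectedComponentsWithStats(m.astype(np.uint8))
        if n<2: continue
        i=1+st[1:,4].argmax(); Q=np.c_[X[l==i],Y[l==i],Z[l==i]]
        if len(Q)<20: print(cam,len(Q)); continue
        a=np.polyfit(Q[:,2],Q[:,0],1); b=np.polyfit(Q[:,2],Q[:,1],1)
        print(cam,len(Q),"tilt x %.1f y %.1f"%(np.rad2deg(np.arctan(-a[0])),np.rad2deg(np.arctan(-b[0]))),"low z rel %.3f"%Q[:,2].min(),"x0 %.4f y0 %.4f"%(a[1],b[1]))
E
python3 -m crank '[[[0,0,-1,0],[0,0,-2,0],[0,0,-2,0],[0,0,-2,0]]]' - 12; python3 -c "
from h import *
handle('4a')"
python3 -m crank '[[[0,0,0,0],[0,0,0,0],[0,0,0,0],[0,0,0,0]]]' - 6; python3 -c "
from h import *
handle('4b')"
```

```text
t: 6.18
eef_pos: [0.5175, 0.1684, 0.2933]
ee_rot: [3.141, 0.002, -0.163]
force: [-0.1, 0.7, -1.4]
width: 0.0214
gripper_force: 12.0
scene 175 tilt x 25.5 y 0.1 low z rel -0.109 x0 0.0019 y0 0.0050
t: 6.78
eef_pos: [0.5179, 0.1686, 0.2946]
ee_rot: [-3.142, 0.0, -0.162]
force: [0.3, 0.1, -1.4]
width: 0.0217
gripper_force: 6.0
scene 171 tilt x 25.4 y 0.5 low z rel -0.108 x0 0.0022 y0 0.0043
```

```bash
python3 -m crank '[[[0,0,0,0],[0,0,0,0],[0,0,0,0]]]' - 4; python3 -c "
from h import *
handle('4c')"
python3 -m crank '[[[0,0,0,0],[0,0,0,0]]]' - 3; python3 -c "
from h import *
handle('4d')"
```

```text
t: 7.25
eef_pos: [0.5179, 0.1686, 0.2946]
ee_rot: [-3.142, -0.0, -0.162]
force: [-0.4, -0.0, -1.3]
width: 0.0219
gripper_force: 4.0
scene 172 tilt x 25.4 y 0.3 low z rel -0.107 x0 0.0019 y0 0.0046
t: 7.6
eef_pos: [0.5179, 0.1686, 0.2945]
ee_rot: [3.142, 0.0, -0.162]
force: [-0.3, 0.2, -1.0]
width: 0.0213
gripper_force: 3.0
scene 177 tilt x 21.3 y 0.6 low z rel -0.110 x0 0.0013 y0 0.0043
```

```bash
python3 -m crank '[[[0,0,0,0],[0,0,0,0],[0,0,0,0],[0,0,0,0]]]' - 3; python3 -c "
from h import *
handle('4e')"
python3 -m crank '[[[0.4,0,0,0],[0,0,0,0],[0.4,0,0,0],[0,0,0,0],[0,0,0,0]]]' - 3; python3 -c "
from h import *
handle('4f')"
```

```text
t: 8.2
eef_pos: [0.5179, 0.1686, 0.2946]
ee_rot: [-3.142, -0.0, -0.162]
force: [0.1, -0.7, -1.7]
width: 0.022
gripper_force: 3.0
scene 177 tilt x 20.9 y 0.2 low z rel -0.111 x0 0.0007 y0 0.0048
t: 8.93
eef_pos: [0.5175, 0.1686, 0.2947]
ee_rot: [-3.141, 0.0, -0.162]
force: [0.3, 0.6, -1.0]
width: 0.0216
gripper_force: 3.0
scene 189 tilt x 10.1 y 0.4 low z rel -0.119 x0 -0.0016 y0 0.0044
```

```bash
python3 -m crank '[[[0.4,0,0,0],[0,0,0,0],[0.4,0,0,0],[0,0,0,0],[0,0,0,0]]]' - 3; python3 -c "
from h import *
handle('4g')"
```

```text
t: 9.65
eef_pos: [0.5175, 0.1686, 0.2946]
ee_rot: [-3.141, 0.0, -0.162]
force: [-0.6, 0.2, -1.3]
width: 0.022
gripper_force: 3.0
scene 192 tilt x 8.0 y -0.0 low z rel -0.121 x0 -0.0022 y0 0.0050
```

```bash
python3 -m crank '[[[0.7,0,0,0],[0,0,0,0],[0.7,0,0,0],[0,0,0,0],[0.35,0,0,0],[0,0,0,0],[0.15,0,0,0],[0,0,0,0]]]' - 3; python3 -m crank '[[[0,0,0,0],[0,0,0,0]]]' - 6;  python3 -c "
from h import *
handle('4h')
z=np.load('scene4h.npz')['im']; cv2.imwrite('pics/s4h.png',cv2.resize(z[60:280,260:480],None,fx=2.7,fy=2.7,interpolation=cv2.INTER_CUBIC)[:,:,::-1])
z=np.load('top4h.npz')['im']; print(proj('top',[.591,-.225,.135]),proj('scene',[.591,-.225,.135]))
"
```

```text
t: 10.75
eef_pos: [0.5181, 0.1686, 0.2945]
ee_rot: [3.142, -0.0, -0.162]
force: [0.1, 0.2, -1.3]
width: 0.0219
gripper_force: 3.0
t: 11.0
eef_pos: [0.5179, 0.1686, 0.2946]
ee_rot: [-3.142, -0.0, -0.162]
force: [-0.0, 1.2, -1.7]
width: 0.0217
gripper_force: 6.0
scene 200 tilt x 3.9 y 0.2 low z rel -0.122 x0 -0.0028 y0 0.0047
[452.47315923 182.3420478 ] [434.96267597 245.90784976]
```

View pics/s4h.png

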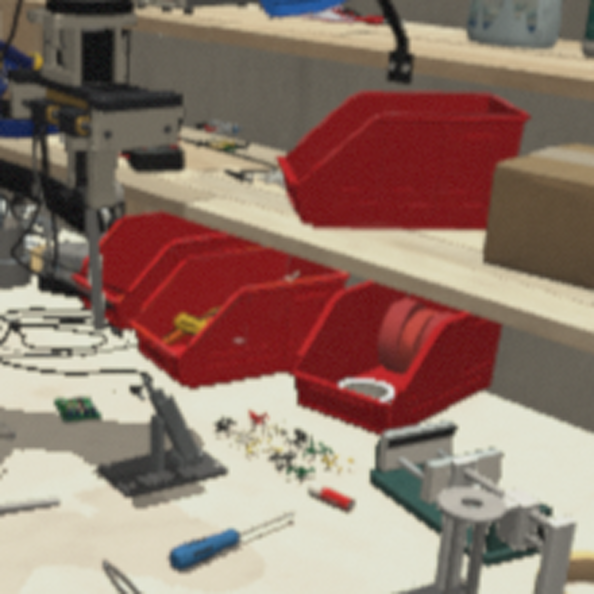

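```bash
cat > ring.py <<'E'
from h import *
from scipy.ndimage import map_coordinates, gaussian_filter
th=np.linspace(0,2*np.pi,72,endpoint=False)
def samp(img,cam,c,r):
    X=np.c_[c[0]+r*np.cos(th),c[1]+r*np.sin(th),np.full(72,.135)]
    cal=arm.get_calibration(cam); p=(X@cal["R"].T+cal["t"])@cal["mtx"].T; p=p[:,:2]/p[:,2:]
    return map_coordinates(img,[p[:,1],p[:,0]],order=1)
for cam in ("top","scene"):
    fr=[np.load(f"{cam}{k}.npz") for k in ("0","3","4a","4c","4e","4g","4h")]
    g=np.mean([cv2.cvtColor(f["im"],cv2.COLOR_RGB2GRAY).astype(float) for f in fr],0)
    Z=np.median([cloud(cam,f["d"])[...,2] for f in fr],0)
    def bore(c): return np.mean([samp(g,cam,c,r).mean() for r in (.012,.016)])-np.mean([samp(g,cam,c,r).mean() for r in (.001,.004)])
    ins=(np.nan_to_num(Z)>.127).astype(float)
    def outer(c):
        b=np.array([samp(ins,cam,c,r) for r in (.0225,.0245,.0275,.0295)]); a=np.deg2rad(-13.); k=np.cos(th-a)<.35  # skip the carrier side
        return (b[:2,k].mean()-b[2:,k].mean())
    gx=np.arange(.578,.604,.0005); gy=np.arange(-.245,-.205,.0005)
    for n,f in (("bore",bore),("outer",outer)):
        S=np.array([[f((x,y)) for y in gy] for x in gx]); w=np.maximum(S-S.max()*.93,0); 
        i=np.unravel_index(S.argmax(),S.shape)
        print(cam,n,"max",gx[i[0]].round(4),gy[i[1]].round(4),S.max().round(2),"wmean",((w*gx[:,None]).sum()/w.sum()).round(4),((w*gy).sum()/w.sum()).round(4))
E
python3 ring.py
```

```text
Traceback (most recent call last):
  File "ring.py", line 19, in <module>
    S=np.array([[f((x,y)) for y in gy] for x in gx]); w=np.maximum(S-S.max()*.93,0);
                 ~^^^^^^^
  File "ring.py", line 12, in bore
    def bore(c): return np.mean([samp(g,cam,c,r).mean() for r in (.012,.016)])-np.mean([samp(g,cam,c,r).mean() for r in (.001,.004)])
                                                                                        ~~~~^^^^^^^^^^^
  File "ring.py", line 6, in samp
    cal=arm.get_calibration(cam); p=(X@cal["R"].T+cal["t"])@cal["mtx"].T; p=p[:,:2]/p[:,2:]
ValueError: time passes only in moves, steps and waits
```

```bash
sed -i 's/^import numpy as np, cv2/import numpy as np, cv2, functools/; s/^from station import arm$/from station import arm\nCAL=functools.cache(arm.get_calibration)/; s/arm.get_calibration(cam)/CAL(cam)/' h.py ring.py; python3 ring.py; python3 -c "
from h import *
print(arm.get_state()['t'])"
```

```text
top bore max 0.591 -0.224 70.68 wmean 0.5908 -0.2243
top outer max 0.5905 -0.223 0.86 wmean 0.5903 -0.223
scene bore max 0.5915 -0.225 75.15 wmean 0.5913 -0.2245
scene outer max 0.5835 -0.229 0.7 wmean 0.5832 -0.229
11.1
```

```bash
python3 -c "
from h import *
print(go([.583,-.2225,.2945],-13))"
```

```text
[5.1, 15.02, 0.0, 0.74]
```

```bash
python3 -m crank '[[[0.3,1,0,0.1],[0.8,2.5,0,0.2],[1.4,4.2,0,0.3],[2,6,0,0.4],[2.7,8,0,0.5],[3.4,10,0,0.6],[4.1,12,0,0.74],[4.6,13.5,0,0.74],[4.9,14.5,0,0.74],[5.1,15,0,0.74],[5.1,15,0,0.74],[5.1,15,0,0.74]]]' - 12 && python3 -m crank '[[[0.7,0,0,0],[0,0,0,0],[0.5,0,0,0],[0,0,0,0],[0.3,0,0,0],[0,0,0,0],[0.15,0,0,0],[0,0,0,0]]]' - 3; python3 -m crank '[[[0,0,0,0],[0,0,0,0]]]' - 8;  python3 -c "
from h import *
handle('5')
z=np.load('scene5.npz')['im']; cv2.imwrite('pics/s5.png',cv2.resize(z[120:330,340:560],None,fx=2.7,fy=2.7,interpolation=cv2.INTER_CUBIC)[:,:,::-1])
"
```

```text
t: 12.6
eef_pos: [0.5831, -0.2214, 0.2946]
ee_rot: [-3.141, 0.0, -0.226]
force: [0.5, -0.0, -1.9]
width: 0.0214
gripper_force: 12.0
t: 13.6
eef_pos: [0.5833, -0.2221, 0.2944]
ee_rot: [3.142, 0.0, -0.227]
force: [0.4, -0.4, -1.3]
width: 0.0218
gripper_force: 3.0
t: 13.85
eef_pos: [0.5831, -0.2221, 0.2946]
ee_rot: [3.142, -0.0, -0.227]
force: [-0.0, 0.1, -0.3]
width: 0.0217
gripper_force: 8.0
scene 329 tilt x 2.4 y 0.2 low z rel -0.124 x0 -0.0042 y0 0.0039
top 2
```

View pics/s5.png

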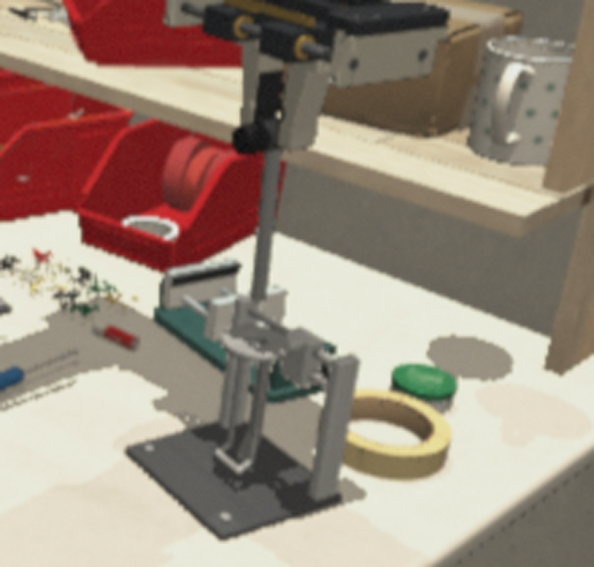

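The handle hangs nearly upright just above the ring. The next fit is the handle's cylinder axis, to compare its tip with the ring centre.

```bash
cat >> h.py <<'E'
from scipy.optimize import least_squares
def axis(tag,zt,lo=-.118,cam="scene"):
    s=arm.get_state(); p=s["eef_pos"]; W=cloud(cam,np.load(f"{cam}{tag}.npz")["d"]); D=W-p
    m=(np.hypot(D[...,0],D[...,1])<.025)&(D[...,2]<-.015)&(D[...,2]>lo); Q=W[m]
    def f(v):
        h=Q[:,2]-zt; return np.hypot(Q[:,0]-v[0]-v[2]*h,Q[:,1]-v[1]-v[3]*h)-.006
    r=least_squares(f,[p[0],p[1],0,0],loss="soft_l1",f_scale=.001)
    print(len(Q),"axis at z",zt,r.x[:2].round(4),"slopes deg",np.rad2deg(r.x[2:]).round(1),"rms",np.sqrt((r.fun**2).mean()).round(4))
    # silhouette check: column centre of the handle in the colour-free mask per row
    rows=np.argwhere(m)
    for v in np.unique(rows[:,0])[::8]:
        u=rows[rows[:,0]==v][:,1]; h=W[v,int(round(u.mean()))][2]
        q=proj(cam,[r.x[0]+r.x[2]*(h-zt),r.x[1]+r.x[3]*(h-zt),h]); print("row",v,"mask u %.1f n %d"%(u.mean(),len(u)),"model u %.1f"%q[0])
    return r.x
E
python3 -c "
from h import *
x=axis('5',.173)
"
```

```text
302 axis at z 0.173 [ 0.5866 -0.224 ] slopes deg [-2.2  1. ] rms 0.0012
row 181 mask u 440.4 n 5 model u 440.5
row 189 mask u 439.5 n 6 model u 439.7
row 197 mask u 439.0 n 7 model u 438.8
row 205 mask u 438.0 n 7 model u 438.1
row 213 mask u 437.5 n 6 model u 437.3
row 221 mask u 436.5 n 6 model u 436.5
row 229 mask u 436.5 n 2 model u 435.8
```

```bash
python3 -m crank '[[[0.18,-0.03,0.4,0],[0.18,-0.03,0.8,0],[0.18,-0.03,1.2,0],[0.18,-0.03,1.45,0],[0.18,-0.03,1.45,0]]]' - 8; python3 -m crank '[[[0,0,0.15,0],[0,0,0.3,0],[0,0,0.4,0],[0,0,0.4,0]]]' - 5
```

```text
t: 14.58
eef_pos: [0.5874, -0.2224, 0.2576]
ee_rot: [3.141, 0.001, -0.227]
force: [-0.4, 0.0, -0.7]
width: 0.0216
gripper_force: 8.0
t: 15.08
eef_pos: [0.5876, -0.2224, 0.2481]
ee_rot: [3.142, 0.0, -0.227]
force: [0.2, -0.4, -2.0]
width: 0.0215
gripper_force: 5.0
```

```bash
python3 -m crank '[[[0.02,0,0.4,0],[0.04,0.01,0.8,0],[0.06,0.01,1.2,0],[0.08,0.02,1.6,0],[0.1,0.02,2,0],[0.1,0.02,2,0]]]' - 6; python3 -m crank '[[[0.02,0,0.3,0],[0.04,0.01,0.6,0],[0.06,0.02,0.9,0],[0.08,0.02,1.2,0],[0.08,0.02,1.3,0],[0.08,0.02,1.3,0]]]' - 6;python3 -c "
from h import *
handle('6')
z=np.load('scene6.npz')['im']; cv2.imwrite('pics/s6.png',cv2.resize(z[160:330,350:530],None,fx=3.3,fy=3.3,interpolation=cv2.INTER_CUBIC)[:,:,::-1])
"
```

```text
t: 15.82
eef_pos: [0.5895, -0.2233, 0.1971]
ee_rot: [3.141, 0.002, -0.227]
force: [0.2, -0.5, -1.0]
width: 0.0217
gripper_force: 6.0
t: 16.58
eef_pos: [0.5917, -0.2243, 0.1655]
ee_rot: [3.142, 0.001, -0.227]
force: [-0.8, 0.6, -2.3]
width: 0.0218
gripper_force: 6.0
scene 910 tilt x -3.4 y -0.2 low z rel -0.124 x0 0.0130 y0 0.0053
top 8
```

View pics/s6.png

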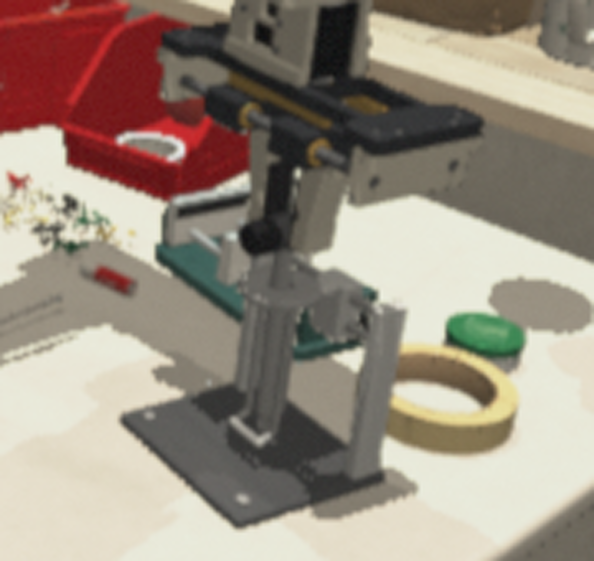

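```bash
python3 -m crank '[[[0,0,0.15,0],[0,0,0.3,0],[0,0,0.45,0],[0,0,0.45,0]]]' - 20; python3 -m crank '[[[0,0,0.1,0],[0,0,0.2,0],[0,0,0.2,0]]]' - 20;  python3 -m crank '[[[0,0,0.1,0],[0,0,0.2,0],[0,0,0.2,0]]]' - 20
```

```text
t: 17.18
eef_pos: [0.5915, -0.2243, 0.154]
ee_rot: [3.142, 0.001, -0.227]
force: [-1.7, 0.5, -1.0]
width: 0.0217
gripper_force: 20.0
t: 17.55
eef_pos: [0.5921, -0.2244, 0.1498]
ee_rot: [3.142, -0.001, -0.227]
force: [-0.3, 0.1, 2.0]
width: 0.0211
gripper_force: 20.0
t: 17.92
eef_pos: [0.5919, -0.2244, 0.1446]
ee_rot: [-3.142, -0.0, -0.227]
force: [-0.2, -0.6, 0.9]
width: 0.021
gripper_force: 20.0
```

```bash
python3 -m crank '[[[0,0,0.08,0],[0,0,0.16,0],[0,0,0.16,0]]]' - 20; python3 -m crank '[[[0,0,0,0],[0,0,0,0],[0,0,0,0],[0,0,0,0],[0,0,0,0],[0,0,0,0]]]' 0; python3 -m crank '[[[0,0,-0.8,0],[0,0,-1.6,0],[0,0,-1.6,0],[0,0,-1.6,0]]]' 1 20; python3 -m crank '[[[0,0,0,0],[0,0,0,0],[0,0,0,0],[0,0,0,0],[0,0,0,0],[0,0,0,0],[0,0,0,0],[0,0,0,0]]]' 1
python3 -c "
from h import *
for c in ('scene','top'):
    im,d=arm.grab_frame(c); W=cloud(c,d); m=(np.hypot(W[...,0]-.591,W[...,1]+.2243)<.03)&(W[...,2]>.12)&(W[...,2]<.175); print(c,m.sum(),np.histogram(W[m][:,2],bins=np.arange(.12,.176,.005)))
    cv2.imwrite(f'pics/{c}7.png',cv2.resize(im[160:330,350:530],None,fx=3.3,fy=3.3,interpolation=cv2.INTER_CUBIC)[:,:,::-1])
"
```

```text
t: 18.3
eef_pos: [0.5923, -0.2245, 0.141]
ee_rot: [3.141, -0.001, -0.227]
force: [-0.3, -1.1, 4.9]
width: 0.0213
gripper_force: 20.0
t: 19.05
eef_pos: [0.5918, -0.2243, 0.1405]
ee_rot: [-3.142, 0.0, -0.227]
force: [-0.8, 0.1, 0.1]
width: 0.0759
gripper_force: 0.0
t: 19.55
eef_pos: [0.5915, -0.2242, 0.18]
ee_rot: [-3.141, 0.001, -0.227]
force: [0.4, -0.3, -0.6]
width: 0.0469
gripper_force: 0.0
t: 20.55
eef_pos: [0.5919, -0.2243, 0.1806]
ee_rot: [-3.142, -0.0, -0.227]
force: [-0.1, -0.4, -0.7]
width: 0.0002
gripper_force: 0.0
scene 438 (array([ 5,  3, 85, 88, 38, 53, 73, 93,  0,  0,  0]), array([0.12 , 0.125, 0.13 , 0.135, 0.14 , 0.145, 0.15 , 0.155, 0.16 ,
       0.165, 0.17 , 0.175]))
top 48 (array([ 0,  1,  9, 14,  3,  4,  4, 10,  3,  0,  0]), array([0.12 , 0.125, 0.13 , 0.135, 0.14 , 0.145, 0.15 , 0.155, 0.16 ,
       0.165, 0.17 , 0.175]))
```

View pics/scene7.png

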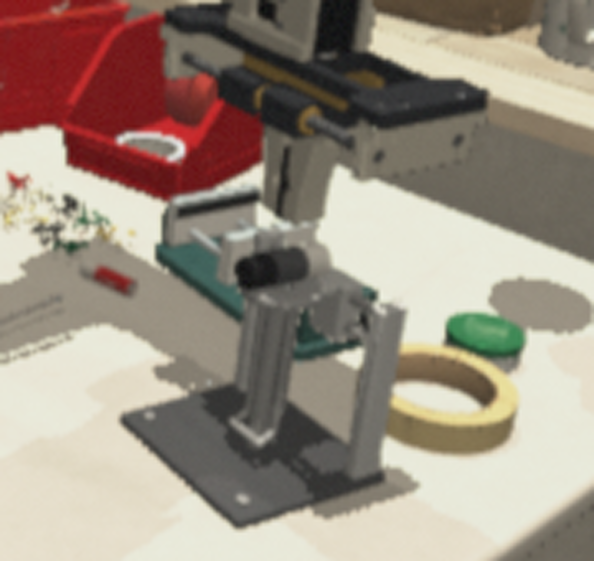

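The head sits on or just above the ring (crop 275,268). I now press from above with shut fingers.

```bash
python3 -m crank '[[[0,0,0.3,0],[0,0,0.6,0],[0,0,0.8,0],[0,0,0.8,0],[0,0,0.8,0]]]' 1; python3 -m crank '[[[0,0,0.04,0],[0,0,0.08,0],[0,0,0.08,0],[0,0,0.08,0]]]' 1; python3 -m crank '[[[0,0,0.03,0],[0,0,0.06,0],[0,0,0.06,0]]]' 1
```

```text
t: 21.28
eef_pos: [0.592, -0.2244, 0.1607]
ee_rot: [3.142, -0.0, -0.227]
force: [-0.1, 0.7, 0.1]
width: 0.0009
gripper_force: 0.0
t: 21.78
eef_pos: [0.5918, -0.2244, 0.1586]
ee_rot: [-3.142, -0.0, -0.227]
force: [-0.2, -0.1, 0.3]
width: 0.001
gripper_force: 0.0
t: 22.15
eef_pos: [0.592, -0.2245, 0.1577]
ee_rot: [3.141, -0.001, -0.227]
force: [-1.6, 0.4, 4.6]
width: 0.0007
gripper_force: 2.3
```

```bash
python3 -m crank '[[[0,0,0.04,0],[0,0,0.04,0],[0,0,0.04,0]]]' 1; python3 -m crank '[[[0,0,0.03,0],[0,0,0.03,0],[0,0,0.03,0]]]' 1
```

```text
t: 22.52
eef_pos: [0.592, -0.2246, 0.1576]
ee_rot: [3.141, -0.001, -0.226]
force: [-3.5, 1.1, 9.7]
width: 0.0002
gripper_force: 5.0
t: 22.9
eef_pos: [0.5921, -0.2247, 0.1575]
ee_rot: [3.141, -0.002, -0.226]
force: [-4.6, 1.1, 13.4]
width: 0.0006
gripper_force: 6.9
```

The head now stops rigidly: force rises with no travel. I back off and check.

```bash
python3 -m crank '[[[0,0,-0.5,0],[0,0,-1.5,0],[0,0,-3,0],[0,0,-4,0],[0,0,-4,0],[0,0,-4,0]]]' 1
python3 - <<'E'
from h import *
for c in ('scene','top'):
    im,d=arm.grab_frame(c); W=cloud(c,d); q=W[(np.hypot(W[...,0]-.591,W[...,1]+.2243)<.034)&(W[...,2]>.142)&(W[...,2]<.175)]
    def f(v):
        ax=np.array([np.cos(v[3])*np.cos(v[4]),np.sin(v[3])*np.cos(v[4]),np.sin(v[4])]); e=q-v[:3]; s=e@ax
        return np.r_[np.linalg.norm(e-np.outer(s,ax),axis=1)-.011,np.maximum(abs(s)-.03,0)]
    r=least_squares(f,[.591,-.224,.146,-.22,0],loss="soft_l1",f_scale=.001).x; print(c,len(q),r[:3].round(4),np.rad2deg(r[3:]).round(1))
    Z=W[(np.hypot(W[...,0]-.591,W[...,1]+.2243)<.024)&(np.abs(W[...,2]-.134)<.005)][:,2]; print("ring z",np.median(Z))
    if c=="scene": cv2.imwrite('pics/s8.png',cv2.resize(im[140:320,220:500],None,fx=2.8,fy=2.8,interpolation=cv2.INTER_CUBIC)[:,:,::-1])
E
```

```text
t: 23.65
eef_pos: [0.5915, -0.2241, 0.2547]
ee_rot: [-3.141, 0.001, -0.227]
force: [0.2, 0.1, -0.1]
width: 0.0005
gripper_force: 0.0
scene 279 [ 0.59   -0.224   0.1467] [-12.5  -1.7]
ring z 0.13532097773679266
top 72 [ 0.5896 -0.2242  0.1481] [-23.4  -1.8]
ring z 0.1364026210039252
```

View pics/s8.png

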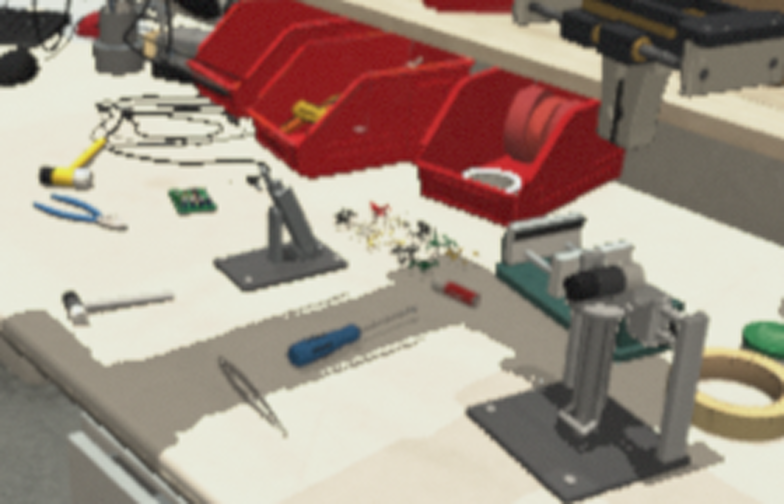

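Head centre measures 11.4–11.7 mm over the ring, with a slight nod of about 1.7° towards +x. One light press towards the black end should level it.

```bash
python3 -m crank '[[[-0.5,0,1,0],[-0.5,0,2.2,0],[-0.5,0,3.2,0],[-0.5,0,3.7,0],[-0.5,0,3.7,0],[-0.5,0,3.7,0]]]' 1; python3 -m crank '[[[0,0,0.06,0],[0,0,0.12,0],[0,0,0.12,0]]]' 1; python3 -m crank '[[[0,0,0.08,0],[0,0,0.08,0],[0,0,0.08,0]]]' 1
```

```text
t: 24.5
eef_pos: [0.5803, -0.2217, 0.1637]
ee_rot: [3.141, -0.001, -0.227]
force: [1.3, 0.2, 0.7]
width: 0.0006
gripper_force: 0.0
t: 24.88
eef_pos: [0.5796, -0.2215, 0.1599]
ee_rot: [-3.142, -0.0, -0.227]
force: [-1.0, 0.0, -0.1]
width: 0.0005
gripper_force: 0.0
t: 25.25
eef_pos: [0.5799, -0.2216, 0.1582]
ee_rot: [3.141, -0.001, -0.227]
force: [-1.8, 0.2, 3.5]
width: 0.0008
gripper_force: 1.9
```

```bash
python3 -m crank '[[[0,0,0.07,0],[0,0,0.07,0],[0,0,0.07,0]]]' 1;  python3 -m crank '[[[0,0,0.03,0],[0,0,0.03,0],[0,0,0.03,0]]]' 1; python3 -m crank '[[[0,0,-0.5,0],[0,0,-1.5,0],[0,0,-3,0],[0,0,-4,0],[0,0,-4,0],[0,0,-4,0]]]' 1
python3 - <<'E'
from h import *
for c in ('scene','top'):
    im,d=arm.grab_frame(c); W=cloud(c,d); q=W[(np.hypot(W[...,0]-.591,W[...,1]+.2243)<.034)&(W[...,2]>.142)&(W[...,2]<.175)]
    def f(v):
        ax=np.array([np.cos(v[3])*np.cos(v[4]),np.sin(v[3])*np.cos(v[4]),np.sin(v[4])]); e=q-v[:3]; s=e@ax
        return np.r_[np.linalg.norm(e-np.outer(s,ax),axis=1)-.011,np.maximum(abs(s)-.03,0)]
    r=least_squares(f,[.591,-.224,.146,-.22,0],loss="soft_l1",f_scale=.001).x; print(c,len(q),r[:3].round(4),np.rad2deg(r[3:]).round(1))
E
```

```text
t: 25.62
eef_pos: [0.5799, -0.2219, 0.1579]
ee_rot: [3.141, -0.001, -0.226]
force: [-3.5, 0.9, 13.3]
width: 0.0005
gripper_force: 6.4
t: 26.0
eef_pos: [0.5799, -0.222, 0.1578]
ee_rot: [3.141, -0.002, -0.226]
force: [-5.4, 1.3, 17.5]
width: 0.0005
gripper_force: 8.3
t: 26.75
eef_pos: [0.5793, -0.2213, 0.2546]
ee_rot: [-3.141, 0.001, -0.227]
force: [-0.7, -0.6, 0.3]
width: 0.0008
gripper_force: 0.0
scene 280 [ 0.5894 -0.224   0.1467] [-12.   -2.2]
top 45 [ 0.5903 -0.2248  0.1454] [-19.8  -6.7]
```

```bash
python3 -c "
from station import arm
print(arm.job_done())"
```

```text
the job is handed in; nothing more can be done
None
```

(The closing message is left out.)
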